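# Set the turret length stop and bring the work up to it

### The arm

A 6-joint arm with a two-finger parallel gripper is mounted at the origin on a cart in front of the work surface, level with it; the furniture and walls round the work are solid. World frame = base frame: x ahead of the robot, y to its left, z up, the work surface at z = 0. Lengths are in m, angles in rad, forces in N, time in s.
With the tool pointing down it reaches from about 0.35 to 0.975 m from the base axis. Payload 4.9 kg.
Tool frame: the origin (TCP) lies at the very end of the fingers, on their centre line; the grasp point (between the pads) lies 19 mm behind it (ctrl.grasp_offset is the distance from the TCP to the grasp point, in m); z points along the fingers, y is the line along which they close (so a half turn about z gives the same grasp; the last joint's range is limited). The gripper opens to 85 mm and grips with 20 to 120 N. Pads are 22 mm wide; open, the fingers measure 114 mm over their backs; the gripper's body (76 mm by 85 mm) begins 54 mm behind the grasp point. The pads swing forward as they close: fully open they stand 13 mm farther back than shut.
Start: joints at [-1.468, 0.053, 1.613, -0, 1.476, -0.119], TCP at [0.137, -0.61, 0.231] pointing down, gripper open.
Joint ranges: [-3.01, 3.01], [-1.01, 2.22], [0.06, 2.58], [-1.02, 4.17], [0.09, 2.62], [-3.14, 3.14]. Speed limits (rad/s): [2.57, 2.57, 3.14, 3.14, 3.14, 3.14].

### API

Orientations are given as a rotation vector (axis times angle).
In Python, from station import ctrl, optics gives the robot as it stands.
- The arm moves only by the shell command python3 -m handwheel 'ROWS' [OPENING] [FORCE]. ROWS is JSON, a list of rows, each an object of numbers: "tx", "ty", "tz": the shift along the tool's x, y, z in mm; "roll": the turn about the tool's z in rad. A call has 1 to 12 rows; each row shifts and turns the commanded pose from where the row before left it, along the tool's axes as they then stand; what a row does not reach is not made up. A row lasts 1/12 s, in which the tool goes at most 41.7 mm and 7.16 degrees, less where a joint would pass 70% of its speed; a pose out of reach is approached as far as the arm can. A call with a gripper value outside its range is refused whole. OPENING is the finger opening in mm, from 0 to 85.4, set as the call begins (- or left out, the last holds). The fingers move at their own pace and stop on an object; FORCE is the grip in N (left out, the last holds). Time passes only in rows, so rows that do not move let the fingers close. It gives the time, the measured TCP pose, the force, the opening and the grip force at its end, in the units of the state.
- ctrl.get_obs(): the state, without advancing time (a new reading comes with each control period).
- optics.get_image(name): name is "side" or "top" or "wrist"; returns (picture, depth): 420x560x3 uint8, red, green, blue; 420x560 float32, m along the optical axis (not along the pixel's ray), 0 where there is no reading.
- optics.camera_params(name): a dict with "mtx" (3x3 intrinsics, pixels), "k1" (the pictures are not rectified: a ray, as slopes to the right and down, at radius r is drawn at 1 + k1 r^2 times it, then the intrinsics apply), "extrinsics" (4x4, takes a point from camera to world coordinates); the wrist camera has in their place "tool_from_camera" (4x4, takes a point from camera to tool coordinates, whose origin is the TCP and whose axes are the flange's). Camera axes: x right, y down, z forward; pixel columns grow to the right and rows downward; lengths in m; the calibration is good to about 2 mm. A picture is of the moment at which its call begins: read the wrist's pose just before it. camera_params takes no time and is no camera call.
- ctrl.finish_job(): hands the job in; it is judged then, once.
The state is a dict: "t": time; "q": joint angles; "dq": joint speeds; "effort": joint torques, N m; "tool_pos": TCP position; "tool_rot": TCP orientation; "contact_force": force on the tool from outside, world axes, zero at the start; "wrist_torque": the same for the moment, N m; "opening": finger opening in m; "grip_force": force on a finger pad.
Only numpy, scipy, OpenCV 4.12 (cv2) and the standard library are available. Lean on these libraries where they do the work, as an engineer would, in place of code of your own. Each camera call takes 0.05 s, during which the arm holds its last target. There are 200 camera calls.

### The job

Set the sawing jig for its shortest cut: with a fingertip, flick the six-lobed wheel round click by click until the longest stop rod is the lowest one and the wheel rests in its click. Then push the flat wooden block on the jig's bed flush against the fence and along it until its end rests against that rod, only pushing it, never lifting or tipping it. Leave the other things lying where they are.

Things in the scene. Friction and masses are not known exactly. Their poses are not given: they have to be found in the camera images.
- jig: sawing jig fixed to the bench: plywood bed, fence, and a click turret at its right (-y) end. Origin on the bench top; x from the open front edge towards the fence (away from the robot), y along the fence from the wheel end (-y) to the open end (+y), z up. Bed x -105 to 65, y -164 to 120 mm, top at z = 18. All lengths below are in this frame. Bed, fence and bracket never move.
- fence_face (a point): point on the fence's working face at bed level, (40, 0, 18) mm. Wooden fence along y, 18 mm thick, 30 mm high, face at x = 40 looking to -x, from y = -122 to 120, with a 3 mm saw kerf at y = -30.
- index_wheel (a joint): turn of the turret (wheel, disc, rods as one) about the jig's y axis, rad, endless both ways; grows as the wheel's top moves to +x. Six clicks, at multiples of 1.047; 0 or a multiple of 6.283 = longest rod lowest. Starts at another click. Leaving a click takes about 4 N at a lobe tip; past half way (30 deg) a spring snaps it into the next one, where it stays.
- wheel_center (a point): middle of the black wheel, (10, -190, 64) mm, fixed. Axis level, along y. Lobes: six round-ended spokes 12 mm thick (y -196 to -184), reaching 50 mm from the axis; hub 26 mm radius. In any click two lobes stand 30 deg either side of straight up: pushing one across the top, from 30 deg before to 30 deg past it, is one click. Nothing above it; bracket (y -162 to -150) ends at z = 88.
- rod_disc (a point): middle of the inner face of the turret's steel disc (82 mm diameter, y -144 to -132), (10, -132, 64) mm, fixed. From it six steel stop rods 8 mm thick point to +y, every 60 deg on a circle of 34 mm radius; 70, 60, 50, 40, 30, 20 mm long in order round the circle. Only the lowest (centre z = 30) is in the block's path; the others pass above it. Bracket's detent boss: x 40 to 80, top z = 73.
- long_rod_tip (a point): middle of the free end face of the longest rod, 34 mm from the axis, at y = -62 mm; goes round with the wheel. Set right, it is at (10, -62, 30) mm.
- work_block: loose flat spruce block 60 (x) x 90 (y) x 22 mm, about 50 g, lying on the bed a little off the fence and askew, towards the open end; origin at the centre of its underside, y along its length. Seated, its long side is on the fence face (centre at x = 10 mm in the jig frame) and its end on the longest rod (centre at y = -17 mm).
- carpenter_pencil: flat red carpenter's pencil, 174x13x8 mm, lying on the front strip of the jig's bed, along the bed; loose, to be left alone
- duct_tape: roll of grey duct tape, 94 mm across, 48 mm high, lying flat on the bench behind the fence; loose, to be left alone
- try_square: try square, wooden stock and steel blade, 179x100x16 mm, lying on the bench to the right of the jig, behind the bench vice; loose, to be left alone
- tape_measure: yellow pocket tape measure, 96x36x68 mm, on the bench behind the left part of the fence; loose, to be left alone
- marker: black and red felt marker, 130 mm long, 19 mm thick, on the bench in front of the jig; loose, to be left alone
- offcut: spruce offcut 111x45x45 mm on the bench at the jig's left end, towards the robot; loose, to be left alone

How it is judged:
By the outcome, as a careful person would: the job done as asked, in the order asked, and still so for the second after the job is handed in, with the robot touching nothing.
It also fails if it takes over 58 s, if anything falls off the work surface, if the arm or the gripper's body presses on something with over 40 N, if the wrist force passes 120 N, or if a joint passes its speed limit or range.

## Working session

There is one attempt and no reset: what is moved stays moved. The work goes in short steps, Python scripts to look and compute and a shell command to move; the robot and the scene stay as the last step left them, time stands still between calls to the robot, and variables do not carry over. Pictures are saved under pics/ and viewed, at most 10 in all, crops included, and the job is handed in when it is done.

```bash
mkdir -p pics
cat > h.py <<'E'
import numpy as np, cv2
from station import ctrl, optics
from scipy.spatial.transform import Rotation as R
def snap(n,f):
    im,d=optics.get_image(n); cv2.imwrite('pics/'+f+'.png',im[...,::-1]); np.savez('pics/'+f+'.npz',im=im,d=d); return im,d
def pts(n,d,uv,z=None):
    p=optics.camera_params(n); K=np.array(p['mtx']);k=p['k1'];E=np.array(p['extrinsics'])
    uv=np.asarray(uv,float).reshape(-1,2)
    s=cv2.undistortPoints(uv.reshape(-1,1,2),K,np.array([k,0,0,0,0.])).reshape(-1,2)
    ray=np.c_[s,np.ones(len(s))]
    if z is None:
        dd=d[uv[:,1].round().astype(int),uv[:,0].round().astype(int)]; return (ray*dd[:,None])@E[:3,:3].T+E[:3,3]
    w=ray@E[:3,:3].T; return E[:3,3]+w*((z-E[2,3])/w[:,2])[:,None]
E
python3 - <<'E'
from h import *
for n in('top','side'):
    snap(n,n+'0'); p=optics.camera_params(n); print(n,np.round(p['extrinsics'],3).tolist(),p['k1'],np.round(p['mtx'],1).tolist())
o=ctrl.get_obs(); print(o['t'],R.from_rotvec(o['tool_rot']).as_matrix().round(3),o['opening'])
E
```

```text
top [[-0.008, -0.985, 0.172, 0.417], [-1.0, 0.007, -0.009, 0.18], [0.007, -0.173, -0.985, 1.054], [0.0, 0.0, 0.0, 1.0]] 0.0009009229772414967 [[462.3, 0.0, 275.9], [0.0, 462.3, 211.0], [0.0, 0.0, 1.0]]
side [[-0.937, -0.209, 0.281, 0.318], [-0.35, 0.557, -0.753, 0.872], [0.001, -0.804, -0.595, 0.633], [0.0, 0.0, 0.0, 1.0]] -0.0392360451284476 [[383.9, 0.0, 281.6], [0.0, 383.9, 211.2], [0.0, 0.0, 1.0]]
0.1 [[ 0.976  0.22  -0.   ]
 [ 0.22  -0.976  0.002]
 [ 0.    -0.002 -1.   ]] 0.08539438222519993
```

View pics/top0.png

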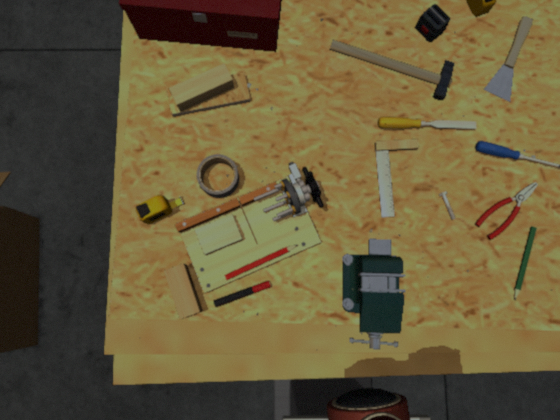

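View pics/side0.png

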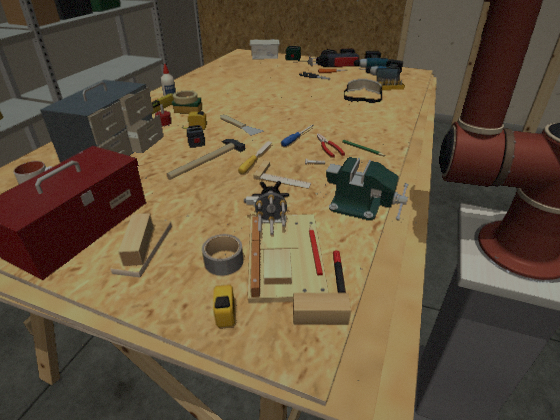

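Top: jig bed spans about (187,243)–(320,240), fence is brown from (178,232) to (285,185), wheel near (315,186), block near (220,235). Side: turret at (270,205), block at (277,268). Next I enlarge both and fit the jig.

Run:
```python
from h import *
im=np.load('pics/top0.npz');d=im['d'];im=im['im']
a=cv2.resize(im[150:300,160:340],None,fx=4.4,fy=4,interpolation=cv2.INTER_CUBIC)
a=cv2.resize(im[155:300,165:340],None,fx=4,fy=4,interpolation=cv2.INTER_CUBIC)
cv2.imwrite('pics/topc.png',np.clip(a[...,::-1]*1.5,0,255).astype('uint8'))
s=np.load('pics/side0.npz')['im'][170:310,235:345]
cv2.imwrite('pics/sidec.png',np.clip(cv2.resize(s,None,fx=4.2,fy=4.2,interpolation=cv2.INTER_CUBIC)[...,::-1]*1.5,0,255).astype('uint8'))
v,u=np.mgrid[155:300,165:340]; P=pts('top',d,np.c_[u.ravel(),v.ravel()]); uv=np.c_[u.ravel(),v.ravel()]
hsv=cv2.cvtColor(im,cv2.COLOR_RGB2HSV)[uv[:,1],uv[:,0]]
def rect(m,n):
    M=np.zeros(d.shape,np.uint8);M[uv[m,1],uv[m,0]]=255
    k,l,st,c=cv2.connectedComponentsWithStats(M);i=1+st[1:,4].argmax()
    ys,xs=np.where(l==i);p=pts('top',d,np.c_[xs,ys]);r=cv2.minAreaRect((p[:,:2]*1000).astype(np.float32))
    print(n,len(p),r,p[:,2].mean()); return p
z=P[:,2]
rect((abs(z-.048)<.006),'fence')
rect((abs(z-.040)<.007),'z40')
rect((abs(z-.018)<.007),'bed')
rect((z>.011)&(z<.2),'all')
print(hsv[(abs(z-.048)<.006)].mean(0))
hi=z>.085; print('wheel hi',P[hi].mean(0),hi.sum())
```

```text
fence 723 ((434.13690185546875, 380.61053466796875), (81.61637115478516, 45.52882385253906), 19.790943145751953) 0.04613682303032761
z40 1123 ((545.448486328125, 299.9142150878906), (60.65888595581055, 90.90564727783203), 22.052146911621094) 0.04143346357879684
bed 6007 ((549.8917846679688, 234.8369598388672), (171.02711486816406, 285.5845947265625), 23.542078018188477) 0.019474402913912878
all 10208 ((563.8527221679688, 219.81179809570312), (184.62222290039062, 324.2864074707031), 23.54207992553711) 0.03385013247592838
[ 20.12898331 111.37594841 127.74734446]
wheel hi [0.60006248 0.1337485  0.21979366] 703
```

View pics/topc.png

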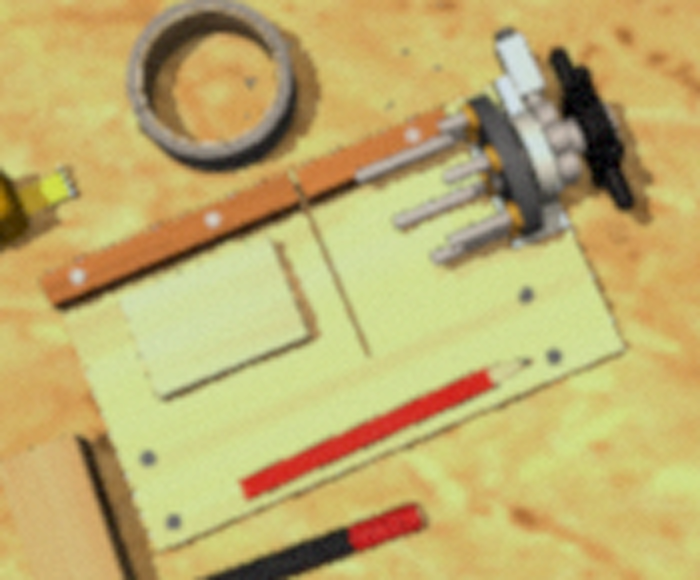

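View pics/sidec.png

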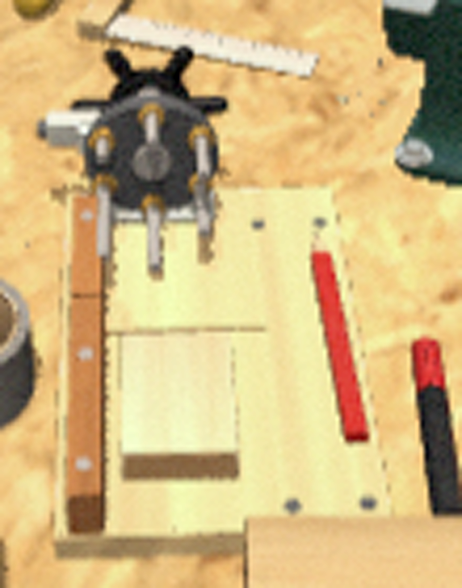

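Crops: from the side, six rods are visible with the lower-left, bottom and lower-right ones looking long (tips about (103,255), (155,270), (207,258)); depth will settle which is longest. Block is clear of the rods, about 8 mm off the fence.

```bash
cat >> h.py <<'E'
O=np.array([.5594,.2630,0]);J=R.from_euler('z',23.54,degrees=True).as_matrix()
def jig(p): return (np.asarray(p)-O)@J*1000
def world(p): return O+J@(np.asarray(p)/1000)
E
python3 - <<'E'
from h import *
for n in('top','side'):
    d=np.load(f'pics/{n}0.npz')['d']; v,u=np.mgrid[0:420,0:560]; P=jig(pts(n,d,np.c_[u.ravel(),v.ravel()])); P=P[d.ravel()>0]
    f=P[(abs(P[:,2]-48)<4)&(P[:,1]>-90)&(P[:,1]<118)&(abs(P[:,0]-49)<16)]
    print(n,'fence x by y',[(y,np.percentile(f[abs(f[:,1]-y)<12,0],[4,50,96]).round(1).tolist()) for y in(-60,20,100)], 'z',np.median(f[:,2]))
    q=P[(P[:,1]>-125)&(P[:,1]<-40)]; r=np.hypot(q[:,0]-10,q[:,2]-64); q=q[(r>22)&(r<46)]
    a=np.degrees(np.arctan2(q[:,0]-10,q[:,2]-64))
    for c in range(-180,180,60):
        m=abs((a-c+180)%360-180)<14
        if m.sum(): print(c,m.sum(),'ymax',np.sort(q[m,1])[-4:].round(),'x,z',np.median(q[m],0).round(1))
    w=P[(P[:,1]<-178)&(P[:,1]>-202)&(P[:,2]>80)&(P[:,2]<125)&(abs(P[:,0]-10)<60)]
    print('wheel',[(z,np.percentile(w[w[:,2]>z],[5,50,95],axis=0).round(0).tolist()) for z in(85,100)])
    b=P[(abs(P[:,2]-40)<4)&(P[:,0]<34)&(P[:,1]>-30)]
    print('blk',cv2.minAreaRect(b[:,:2].astype(np.float32)),np.median(b[:,2]))
E
```

```text
top fence x by y [(-60, [40.2, 49.1, 57.3]), (20, [41.2, 48.9, 58.5]), (100, [42.0, 50.1, 58.6])] z 49.25447782179003
-180 248 ymax [-41. -41. -40. -40.] x,z [  8.5 -85.6  21. ]
-120 48 ymax [-84. -84. -83. -83.] x,z [-21.4 -99.9  51.4]
-60 59 ymax [-94. -93. -93. -93.] x,z [ -19.9 -108.6   85. ]
0 40 ymax [-104. -104. -103. -103.] x,z [   9.1 -114.   102.7]
60 21 ymax [-115. -114. -114. -113.] x,z [  38.6 -119.    85.8]
120 277 ymax [-41. -41. -40. -40.] x,z [ 44.2 -81.1  50.2]
wheel [(85, [[-15.0, -197.0, 87.0], [10.0, -190.0, 94.0], [31.0, -184.0, 110.0]]), (100, [[-17.0, -196.0, 101.0], [22.0, -190.0, 107.0], [33.0, -186.0, 111.0]])]
blk ((-37.51543426513672, 97.71975708007812), (106.450439453125, 245.24407958984375), 36.38836669921875) 41.47547657841643
side fence x by y [(-60, [35.8, 45.5, 55.1]), (20, [40.9, 48.7, 56.6]), (100, [41.3, 47.5, 55.7])] z 45.630443242120776
-180 47 ymax [-73. -73. -72. -72.] x,z [  8.6 -94.   30.6]
-120 40 ymax [-82. -82. -81. -81.] x,z [-20.9 -99.1  47.4]
-60 32 ymax [-92. -92. -91. -91.] x,z [ -21.3 -108.1   81.6]
0 28 ymax [-102. -102. -102. -101.] x,z [   8.2 -109.2   97.6]
60 16 ymax [-113. -112. -110. -109.] x,z [  36.7 -115.    80.5]
120 143 ymax [-42. -41. -41. -40.] x,z [ 43.  -78.7  46. ]
wheel [(85, [[-16.0, -193.0, 85.0], [7.0, -186.0, 94.0], [31.0, -183.0, 104.0]]), (100, [[-16.0, -193.0, 100.0], [25.0, -187.0, 103.0], [33.0, -183.0, 107.0]])]
blk ((-313.2354736328125, 79.16636657714844), (683.6650390625, 195.94044494628906), 2.6032450199127197) 39.31652437813598
```

Rods: the bottom one is 60 mm, and the longest is at +120° (on the fence side, low), so one click of +60° is needed. That means pushing a top lobe towards +x. Moving over.

```bash
python3 -m handwheel '[{"roll":-0.0945,"tz":-20},{"roll":-0.0945,"tz":-30},{"tx":20,"ty":-13},{"tx":34,"ty":-22},{"tx":34,"ty":-22},{"tx":34,"ty":-22},{"tx":34,"ty":-22},{"tx":34,"ty":-22},{"tx":34,"ty":-22},{"tx":34,"ty":-22},{"tx":34,"ty":-22},{"tx":34,"ty":-22}]' 0 40
python3 -m handwheel '[{"tx":34,"ty":-22},{"tx":34,"ty":-22},{"tx":34,"ty":-22},{"tx":34,"ty":-22},{"tx":34,"ty":-22},{"tx":34,"ty":-22},{"tx":34,"ty":-22},{"tx":34,"ty":-22},{"tx":34,"ty":-22},{"tx":20,"ty":-13},{},{}]'
python3 -c "
from h import *
o=ctrl.get_obs();print(jig(o['tool_pos']),(J.T@R.from_rotvec(o['tool_rot']).as_matrix()).round(3))"
```

```text
[-735.16366349 -631.0153462   230.16952454] [[ 0.982 -0.188  0.001]
 [-0.188 -0.982  0.002]
 [ 0.    -0.002 -1.   ]]$[0]: bad value
$[0]: bad value
```

```bash
python3 -m handwheel --help | head -20; python3 -m handwheel '[{"tx":0,"ty":0,"tz":-20,"roll":-0.0945}]' 0 40
```

```text
t: 0.18
tool_pos: [0.1372, -0.6069, 0.2455]
tool_rot: [-3.092, -0.495, -0.001]
contact_force: [0.1, -0.2, -0.3]
opening: 0.0752
grip_force: 0.0invalid input: not JSON, or not a number
```

```bash
python3 -m handwheel '[{"tx":0,"ty":0,"tz":-30,"roll":-0.0945},{"tx":20,"ty":-13,"tz":0,"roll":0},{"tx":34,"ty":-22,"tz":0,"roll":0},{"tx":34,"ty":-22,"tz":0,"roll":0},{"tx":34,"ty":-22,"tz":0,"roll":0},{"tx":34,"ty":-22,"tz":0,"roll":0},{"tx":34,"ty":-22,"tz":0,"roll":0},{"tx":34,"ty":-22,"tz":0,"roll":0},{"tx":34,"ty":-22,"tz":0,"roll":0},{"tx":34,"ty":-22,"tz":0,"roll":0},{"tx":34,"ty":-22,"tz":0,"roll":0}]'
python3 -m handwheel '[{"tx":34,"ty":-22,"tz":0,"roll":0},{"tx":34,"ty":-22,"tz":0,"roll":0},{"tx":34,"ty":-22,"tz":0,"roll":0},{"tx":34,"ty":-22,"tz":0,"roll":0},{"tx":34,"ty":-22,"tz":0,"roll":0},{"tx":34,"ty":-22,"tz":0,"roll":0},{"tx":34,"ty":-22,"tz":0,"roll":0},{"tx":34,"ty":-22,"tz":0,"roll":0},{"tx":20,"ty":-13,"tz":0,"roll":0},{"tx":0,"ty":0,"tz":0,"roll":0},{"tx":0,"ty":0,"tz":0,"roll":0}]'
python3 -c "
from h import *
o=ctrl.get_obs();print(jig(o['tool_pos']),(J.T@R.from_rotvec(o['tool_rot']).as_matrix()).round(3))"
```

```text
t: 1.1
tool_pos: [0.3525, -0.2841, 0.2809]
tool_rot: [-3.076, -0.64, 0.0]
contact_force: [0.6, -0.3, 0.2]
opening: -0.0003
grip_force: 0.0
t: 2.02
tool_pos: [0.5443, 0.0049, 0.2804]
tool_rot: [-3.075, -0.645, 0.003]
contact_force: [0.1, -0.1, 0.4]
opening: 0.0001
grip_force: 0.0
[-116.95341885 -230.61132107  280.43291337] [[ 1.     0.002 -0.002]
 [ 0.002 -1.     0.001]
 [-0.002 -0.001 -1.   ]]
```

```bash
python3 -m handwheel '[{"tx":33,"ty":-20,"tz":0,"roll":0},{"tx":33,"ty":-21,"tz":0,"roll":0},{"tx":0,"ty":0,"tz":30,"roll":0},{"tx":0,"ty":0,"tz":40,"roll":0},{"tx":0,"ty":0,"tz":40,"roll":0},{"tx":0,"ty":0,"tz":40,"roll":0},{"tx":0,"ty":0,"tz":30,"roll":0},{"tx":0,"ty":0,"tz":0,"roll":0},{"tx":0,"ty":0,"tz":0,"roll":0}]'
python3 - <<'E'
from h import *
o=ctrl.get_obs();print(jig(o['tool_pos']))
im,d=snap('side','side1')
s=im[140:310,210:345]
cv2.imwrite('pics/s1c.png',np.clip(cv2.resize(s,None,fx=3.5,fy=3.5,interpolation=cv2.INTER_CUBIC)[...,::-1]*1.5,0,255).astype('uint8'))
E
```

```text
t: 2.77
tool_pos: [0.5866, 0.0666, 0.0996]
tool_rot: [-3.075, -0.638, 0.007]
contact_force: [0.4, 0.4, 0.5]
opening: 0.0
grip_force: 0.0
[ -53.4571777  -190.93702176   99.55810888]
```

View pics/s1c.png

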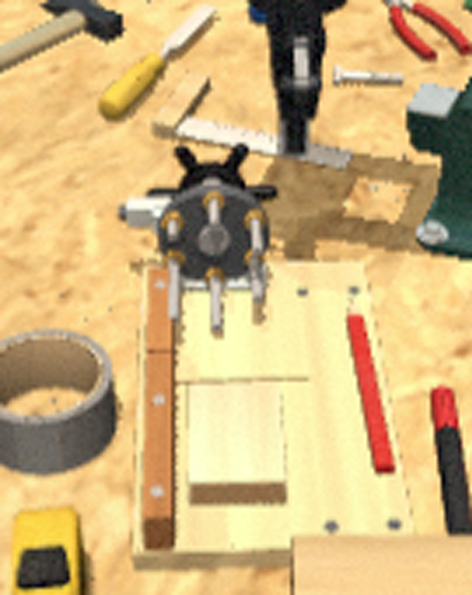

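The finger tip at (293,150) stands level with the top lobe at (240,155), on its robot side. Push it across.

```bash
python3 -m handwheel '[{"tx":10,"ty":0,"tz":0,"roll":0},{"tx":7,"ty":0,"tz":0,"roll":0},{"tx":6,"ty":0,"tz":0,"roll":0},{"tx":6,"ty":0,"tz":0,"roll":0},{"tx":6,"ty":0,"tz":0,"roll":0},{"tx":6,"ty":0,"tz":0,"roll":0},{"tx":6,"ty":0,"tz":0,"roll":0},{"tx":6,"ty":0,"tz":0,"roll":0},{"tx":5,"ty":0,"tz":0,"roll":0},{"tx":5,"ty":0,"tz":0,"roll":0},{"tx":0,"ty":0,"tz":0,"roll":0},{"tx":0,"ty":0,"tz":0,"roll":0}]'
python3 - <<'E'
from h import *
o=ctrl.get_obs();print(jig(o['tool_pos']))
im,d=snap('side','side2')
s=im[140:310,210:345]
cv2.imwrite('pics/s2c.png',np.clip(cv2.resize(s,None,fx=3.5,fy=3.5,interpolation=cv2.INTER_CUBIC)[...,::-1]*1.5,0,255).astype('uint8'))
E
```

```text
t: 3.82
tool_pos: [0.646, 0.0931, 0.1007]
tool_rot: [-3.075, -0.641, 0.002]
contact_force: [-0.2, -0.2, -0.5]
opening: -0.0001
grip_force: 0.0
[  11.57467339 -190.36669823  100.68075829]
```

View pics/s2c.png

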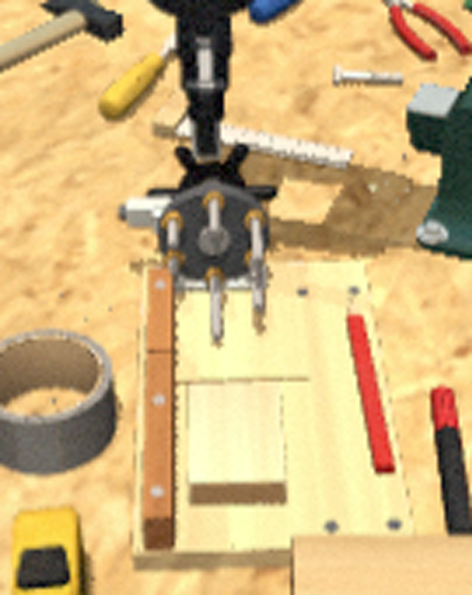

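The wheel has advanced one click: the bottom rod, with its tip at (215,340), is now the longest, and the finger is free between the lobes. Lift and go to the block's robot side.

```bash
python3 -m handwheel '[{"tx":0,"ty":0,"tz":-20,"roll":0},{"tx":0,"ty":0,"tz":-40,"roll":0},{"tx":-9,"ty":-20,"tz":0,"roll":0},{"tx":-9,"ty":-35,"tz":0,"roll":0},{"tx":-9,"ty":-35,"tz":0,"roll":0},{"tx":-9,"ty":-35,"tz":0,"roll":0},{"tx":-9,"ty":-35,"tz":0,"roll":0},{"tx":-9,"ty":-35,"tz":0,"roll":0},{"tx":-10,"ty":-34,"tz":0,"roll":0},{"tx":0,"ty":0,"tz":0,"roll":0},{"tx":0,"ty":0,"tz":0,"roll":0},{"tx":0,"ty":0,"tz":0,"roll":0}]'
python3 - <<'E'
from h import *
o=ctrl.get_obs();print(jig(o['tool_pos']))
im,d=snap('side','side3')
v,u=np.mgrid[0:420,0:560]; P=jig(pts('side',d,np.c_[u.ravel(),v.ravel()]))
q=P[(P[:,1]>-125)&(P[:,1]<-40)]; r=np.hypot(q[:,0]-10,q[:,2]-64); q=q[(r>22)&(r<46)]
a=np.degrees(np.arctan2(q[:,0]-10,q[:,2]-64))
for c in range(-180,120,60):
    m=(abs((a-c+180)%360-180)<16); print(c,m.sum(),'ymax',np.sort(q[m,1])[-4:].round(),np.median(q[m],0).round(1))
d=np.load('pics/top0.npz');im=d['im'];d=d['d']
h=cv2.cvtColor(im,cv2.COLOR_RGB2HSV);m=((h[...,0]<6)|(h[...,0]>174))&(h[...,1]>150);ys,xs=np.where(m);p=jig(pts('top',d,np.c_[xs,ys]));p=p[(p[:,0]>-105)&(p[:,0]<30)&(p[:,2]>15)&(abs(p[:,1])<150)]
print('pencil',np.percentile(p,[3,97],axis=0).round())
E
```

```text
t: 4.87
tool_pos: [0.496, 0.2769, 0.1609]
tool_rot: [3.075, 0.641, -0.001]
contact_force: [0.4, -0.3, -0.9]
opening: 0.0001
grip_force: 0.0
[-52.55512462  38.05694578 160.87143831]
-180 56 ymax [-62. -62. -62. -61.] [  8.7 -86.9  30.6]
-120 43 ymax [-74. -74. -71. -71.] [-20.5 -95.9  47. ]
-60 41 ymax [-82. -81. -81. -81.] [ -20.9 -105.    81.4]
0 35 ymax [-92. -92. -91. -89.] [   7.6 -105.7   98.1]
60 22 ymax [-103. -103. -102. -100.] [  36.7 -109.3   81.3]
pencil [[-97. -81.  23.]
 [-88.  56.  31.]]
```

Longest rod confirmed lowest, with its tip at y = -62. Descend and push towards the fence.

```bash
python3 -m handwheel '[{"tx":0,"ty":0,"tz":30,"roll":0},{"tx":0,"ty":0,"tz":36,"roll":0},{"tx":0,"ty":0,"tz":36,"roll":0},{"tx":0,"ty":0,"tz":24,"roll":0},{"tx":0,"ty":0,"tz":11,"roll":0},{"tx":0,"ty":0,"tz":0,"roll":0},{"tx":0,"ty":0,"tz":0,"roll":0}]'
python3 -m handwheel '[{"tx":4,"ty":0,"tz":0,"roll":0},{"tx":4,"ty":0,"tz":0,"roll":0},{"tx":3,"ty":0,"tz":0,"roll":0},{"tx":3,"ty":0,"tz":0,"roll":0},{"tx":2,"ty":0,"tz":0,"roll":0},{"tx":2,"ty":0,"tz":0,"roll":0},{"tx":0,"ty":0,"tz":0,"roll":0}]'
python3 - <<'E'
from h import *
o=ctrl.get_obs();print(jig(o['tool_pos']),J.T@o['contact_force'])
E
```

```text
t: 5.5
tool_pos: [0.497, 0.2768, 0.0247]
tool_rot: [3.076, 0.639, 0.0]
contact_force: [0.2, -0.5, 0.8]
opening: -0.0001
grip_force: 0.0
t: 6.08
tool_pos: [0.5131, 0.2848, 0.0246]
tool_rot: [-3.075, -0.641, -0.001]
contact_force: [0.1, -0.4, -0.2]
opening: -0.0004
grip_force: 0.0
[-33.75550847  38.50769464  24.55491455] [-0.06221527 -0.43945606 -0.20386666]
```

```bash
python3 -m handwheel '[{"tx":1,"ty":0,"tz":0,"roll":0},{"tx":1,"ty":0,"tz":0,"roll":0},{"tx":1,"ty":0,"tz":0,"roll":0},{"tx":0,"ty":0,"tz":0,"roll":0}]'
cat > st.py <<'E'
from h import *
o=ctrl.get_obs();print(o['t'],jig(o['tool_pos']).round(1),(J.T@o['contact_force']).round(1))
d=snap('top','tmp')[1]
v,u=np.mgrid[150:310,160:345]; P=jig(pts('top',d,np.c_[u.ravel(),v.ravel()]))
b=P[(abs(P[:,2]-41)<4)&(P[:,0]<37)&(P[:,0]>-45)&(P[:,1]>-61)&(P[:,1]<105)]
print('blk',cv2.minAreaRect(b[:,:2].astype(np.float32)),np.percentile(b,[1,99],axis=0).round(1).tolist())
E
python3 st.py
```

```text
t: 6.42
tool_pos: [0.5149, 0.2857, 0.0241]
tool_rot: [3.075, 0.641, -0.002]
contact_force: [-1.8, -1.5, 1.2]
opening: 0.0004
grip_force: 1.1
6.4167 [-31.7  38.6  24.1] [-2.2 -0.7  1.2]Traceback (most recent call last):
  File "st.py", line 6, in <module>
    print('blk',cv2.minAreaRect(b[:,:2].astype(np.float32)),np.percentile(b,[1,99],axis=0).round(1).tolist())
                                                            ~~~~~~~~~~~~~^^^^^^^^^^^^^^^^^
    return _quantile_unchecked(
        a, q, axis, out, overwrite_input, method, keepdims, weights)
    return _ureduce(a,
                    func=_quantile_ureduce_func,
    ...<5 lines>...
                    overwrite_input=overwrite_input,
                    method=method)
    r = func(a, **kwargs)
    result = _quantile(arr,
                       quantiles=q,
    ...<2 lines>...
                       out=out,
                       weights=wgt)
    slices_having_nans = np.isnan(arr[-1, ...])
                                  ~~~^^^^^^^^^
IndexError: index -1 is out of bounds for axis 0 with size 0
```

```bash
python3 -m handwheel '[{"tx":1,"ty":0,"tz":0,"roll":0},{"tx":1,"ty":0,"tz":0,"roll":0},{"tx":0,"ty":0,"tz":0,"roll":0}]'
python3 -c "
from h import *
o=ctrl.get_obs();print(jig(o['tool_pos']),J.T@o['contact_force'])"
```

```text
t: 6.72
tool_pos: [0.515, 0.2858, 0.0241]
tool_rot: [3.074, 0.641, -0.01]
contact_force: [-9.5, -3.8, 8.3]
opening: 0.0001
grip_force: 5.1
[-31.6152908   38.64725272  24.13747366] [-10.21200201   0.29261732   8.26650803]
```

Seated on the fence with 10 N. Back off, lift over, and come down behind the +y end.

```bash
python3 -m handwheel '[{"tx":-4,"ty":0,"tz":0,"roll":0},{"tx":-10,"ty":0,"tz":0,"roll":0},{"tx":0,"ty":0,"tz":-30,"roll":0},{"tx":0,"ty":0,"tz":-30,"roll":0},{"tx":0,"ty":-36,"tz":0,"roll":0},{"tx":0,"ty":-37,"tz":0,"roll":0},{"tx":27,"ty":0,"tz":0,"roll":0},{"tx":28,"ty":0,"tz":0,"roll":0},{"tx":0,"ty":0,"tz":25,"roll":0},{"tx":0,"ty":0,"tz":25,"roll":0},{"tx":0,"ty":0,"tz":10,"roll":0},{"tx":0,"ty":0,"tz":0,"roll":0}]'
python3 -m handwheel '[{"tx":0,"ty":3,"tz":0,"roll":0},{"tx":0,"ty":4,"tz":0,"roll":0},{"tx":0,"ty":4,"tz":0,"roll":0},{"tx":0,"ty":4,"tz":0,"roll":0},{"tx":0,"ty":4,"tz":0,"roll":0},{"tx":0,"ty":4,"tz":0,"roll":0},{"tx":0,"ty":0,"tz":0,"roll":0}]'
python3 -c "
from h import *
o=ctrl.get_obs();print(jig(o['tool_pos']),J.T@o['contact_force'])"
```

```text
t: 7.72
tool_pos: [0.5228, 0.3682, 0.0203]
tool_rot: [3.074, 0.64, -0.01]
contact_force: [-0.9, 0.8, 0.1]
opening: -0.0003
grip_force: 0.0
t: 8.3
tool_pos: [0.5355, 0.3481, 0.0249]
tool_rot: [3.076, 0.64, 0.002]
contact_force: [1.1, -0.1, 0.3]
opening: 0.0
grip_force: 0.0
[12.10033621 87.56671361 24.91990605] [ 0.97139595 -0.57181419  0.3287868 ]
```

```bash
python3 -m handwheel '[{"tx":0,"ty":3,"tz":0,"roll":0},{"tx":0,"ty":3,"tz":0,"roll":0},{"tx":0,"ty":3,"tz":0,"roll":0},{"tx":0,"ty":3,"tz":0,"roll":0},{"tx":0,"ty":3,"tz":0,"roll":0},{"tx":0,"ty":3,"tz":0,"roll":0},{"tx":0,"ty":3,"tz":0,"roll":0},{"tx":0,"ty":3,"tz":0,"roll":0},{"tx":0,"ty":3,"tz":0,"roll":0},{"tx":0,"ty":3,"tz":0,"roll":0},{"tx":0,"ty":3,"tz":0,"roll":0},{"tx":0,"ty":0,"tz":0,"roll":0}]'
python3 - <<'E'
from h import *
o=ctrl.get_obs();print(jig(o['tool_pos']),J.T@o['contact_force'])
im,d=snap('side','side4')
s=im[140:310,210:345]
cv2.imwrite('pics/s4c.png',np.clip(cv2.resize(s,None,fx=3.5,fy=3.5,interpolation=cv2.INTER_CUBIC)[...,::-1]*1.5,0,255).astype('uint8'))
E
```

```text
t: 9.3
tool_pos: [0.5483, 0.3178, 0.0242]
tool_rot: [3.075, 0.64, 0.0]
contact_force: [0.4, -0.0, -0.2]
opening: -0.0
grip_force: 0.0
[11.6760598  54.68782414 24.22438328] [ 0.36818914 -0.17230621 -0.18134787]
```

View pics/s4c.png

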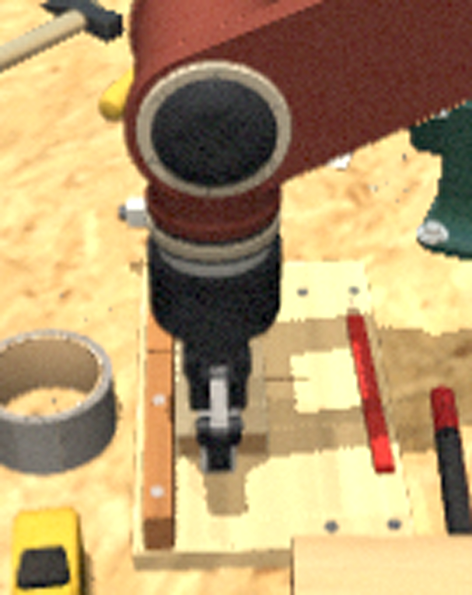

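The finger is behind the block's end at about (220,450), and the block still sits along the fence and is sliding towards the rod. Continue slowly.

```bash
python3 -m handwheel '[{"tx":0,"ty":2,"tz":0,"roll":0},{"tx":0,"ty":2,"tz":0,"roll":0},{"tx":0,"ty":2,"tz":0,"roll":0},{"tx":0,"ty":2,"tz":0,"roll":0},{"tx":0,"ty":2,"tz":0,"roll":0},{"tx":0,"ty":0,"tz":0,"roll":0}]'
python3 -c "
from h import *
o=ctrl.get_obs();print(jig(o['tool_pos']),J.T@o['contact_force'])"
```

```text
t: 9.85
tool_pos: [0.5521, 0.3089, 0.0242]
tool_rot: [3.075, 0.64, -0.0]
contact_force: [0.7, 0.2, 0.5]
opening: 0.0001
grip_force: 0.0
[11.65149161 44.96581654 24.22350789] [ 0.72014497 -0.0463082   0.47208499]
```

```bash
python3 -m handwheel '[{"tx":0,"ty":1,"tz":0,"roll":0},{"tx":0,"ty":1,"tz":0,"roll":0},{"tx":0,"ty":1,"tz":0,"roll":0},{"tx":0,"ty":0,"tz":0,"roll":0}]'
python3 -c "
from h import *
o=ctrl.get_obs();print(jig(o['tool_pos']),J.T@o['contact_force'])"
```

```text
t: 10.18
tool_pos: [0.5533, 0.3064, 0.0243]
tool_rot: [3.075, 0.641, 0.0]
contact_force: [-0.7, -0.0, -0.4]
opening: -0.0001
grip_force: 0.0
[11.7190441  42.2576602  24.31951676] [-0.68717445  0.28787846 -0.44787202]
```

```bash
python3 -m handwheel '[{"tx":0,"ty":1,"tz":0,"roll":0},{"tx":0,"ty":1,"tz":0,"roll":0},{"tx":0,"ty":0,"tz":0,"roll":0}]'
python3 -c "
from h import *
o=ctrl.get_obs();print(jig(o['tool_pos']),J.T@o['contact_force'])"
```

```text
t: 10.43
tool_pos: [0.5541, 0.3046, 0.0243]
tool_rot: [3.076, 0.641, 0.0]
contact_force: [-1.0, -0.2, -0.3]
opening: 0.0001
grip_force: 0.0
[11.7203202  40.23961994 24.31194021] [-1.02955286  0.25277275 -0.29736807]
```

```bash
python3 -m handwheel '[{"tx":0,"ty":1,"tz":0,"roll":0},{"tx":0,"ty":1,"tz":0,"roll":0},{"tx":0,"ty":0,"tz":0,"roll":0}]' | grep contact
python3 -m handwheel '[{"tx":0,"ty":1,"tz":0,"roll":0},{"tx":0,"ty":1,"tz":0,"roll":0},{"tx":0,"ty":0,"tz":0,"roll":0}]' | grep contact
python3 -c "
from h import *
o=ctrl.get_obs();print(jig(o['tool_pos']),J.T@o['contact_force'])"
```

```text
contact_force: [-1.4, 4.5, 0.7]
contact_force: [-3.9, 9.9, 0.5]
[11.84720476 39.12985353 24.55993627] [ 0.42493172 10.64390881  0.49040454]
```

Contact at 10 N on the rod. Back off and give a second push to the fence at mid-length.

```bash
python3 -m handwheel '[{"tx":0,"ty":-4,"tz":0,"roll":0},{"tx":0,"ty":-10,"tz":0,"roll":0},{"tx":0,"ty":0,"tz":-30,"roll":0},{"tx":0,"ty":0,"tz":-30,"roll":0},{"tx":-31,"ty":0,"tz":0,"roll":0},{"tx":-32,"ty":0,"tz":0,"roll":0},{"tx":0,"ty":30,"tz":0,"roll":0},{"tx":0,"ty":34,"tz":0,"roll":0},{"tx":0,"ty":0,"tz":25,"roll":0},{"tx":0,"ty":0,"tz":25,"roll":0},{"tx":0,"ty":0,"tz":10,"roll":0},{"tx":0,"ty":0,"tz":0,"roll":0}]'
python3 -m handwheel '[{"tx":4,"ty":0,"tz":0,"roll":0},{"tx":4,"ty":0,"tz":0,"roll":0},{"tx":4,"ty":0,"tz":0,"roll":0},{"tx":2,"ty":0,"tz":0,"roll":0},{"tx":2,"ty":0,"tz":0,"roll":0},{"tx":1,"ty":0,"tz":0,"roll":0},{"tx":1,"ty":0,"tz":0,"roll":0},{"tx":0,"ty":0,"tz":0,"roll":0}]'
python3 -c "
from h import *
o=ctrl.get_obs();print(jig(o['tool_pos']),J.T@o['contact_force'])"
```

```text
t: 11.93
tool_pos: [0.5151, 0.2292, 0.021]
tool_rot: [3.075, 0.64, -0.01]
contact_force: [-0.7, -0.0, -0.4]
opening: 0.0002
grip_force: 0.0
t: 12.6
tool_pos: [0.5344, 0.2373, 0.0244]
tool_rot: [3.076, 0.641, 0.0]
contact_force: [0.1, -0.2, -0.0]
opening: 0.0002
grip_force: 0.0
[-33.14277102 -13.57379964  24.437608  ] [ 0.02948276 -0.27853995 -0.0272365 ]
```

```bash
python3 -m handwheel '[{"tx":1,"ty":0,"tz":0,"roll":0},{"tx":1,"ty":0,"tz":0,"roll":0},{"tx":1,"ty":0,"tz":0,"roll":0},{"tx":0.5,"ty":0,"tz":0,"roll":0},{"tx":0,"ty":0,"tz":0,"roll":0}]'
python3 -c "
from h import *
o=ctrl.get_obs();print(jig(o['tool_pos']),J.T@o['contact_force'])"
```

```text
t: 13.02
tool_pos: [0.5355, 0.2379, 0.0242]
tool_rot: [3.074, 0.641, -0.009]
contact_force: [-7.8, -3.2, 7.3]
opening: 0.0003
grip_force: 4.3
[-31.9023237  -13.4815862   24.16405351] [-8.40882525  0.19759108  7.31850433]
```

```bash
python3 -m handwheel '[{"tx":-4,"ty":0,"tz":0,"roll":0},{"tx":-8,"ty":0,"tz":0,"roll":0},{"tx":0,"ty":0,"tz":-30,"roll":0},{"tx":0,"ty":0,"tz":-40,"roll":0},{"tx":0,"ty":0,"tz":-40,"roll":0},{"tx":0,"ty":0,"tz":-40,"roll":0},{"tx":0,"ty":40,"tz":0,"roll":0},{"tx":0,"ty":40,"tz":0,"roll":0},{"tx":0,"ty":40,"tz":0,"roll":0},{"tx":0,"ty":40,"tz":0,"roll":0},{"tx":0,"ty":40,"tz":0,"roll":0},{"tx":0,"ty":40,"tz":0,"roll":0}]' | head -2
python3 -m handwheel '[{"tx":0,"ty":40,"tz":0,"roll":0},{"tx":0,"ty":40,"tz":0,"roll":0},{"tx":0,"ty":40,"tz":0,"roll":0},{"tx":0,"ty":30,"tz":0,"roll":0},{"tx":0,"ty":0,"tz":0,"roll":0},{"tx":0,"ty":0,"tz":0,"roll":0}]'
python3 st.py
python3 - <<'E'
from h import *
im,d=snap('side','side5')
t=np.load('pics/tmp.npz')['im'][155:300,165:340]
s=im[170:310,225:345]
A=cv2.resize(t,(480,398),interpolation=3);B=cv2.resize(s,(341,398),interpolation=3)[:, :320]
cv2.imwrite('pics/f.png',np.clip(np.hstack([A,B])[...,::-1]*1.5,0,255).astype('uint8'))
v,u=np.mgrid[0:420,0:560]; P=jig(pts('side',d,np.c_[u.ravel(),v.ravel()]))
q=P[(P[:,1]>-125)&(P[:,1]<-40)]; r=np.hypot(q[:,0]-10,q[:,2]-64); q=q[(r>22)&(r<46)]
a=np.degrees(np.arctan2(q[:,0]-10,q[:,2]-64))
m=(abs((a+360)%360-180)<14); print(m.sum(),'ymax',np.sort(q[m,1])[-4:].round(),np.median(q[m],0).round(1))
E
```

```text
t: 14.02
tool_pos: [0.6224, 0.012, 0.1743]
t: 14.52
tool_pos: [0.6821, -0.1252, 0.1738]
tool_rot: [-3.076, -0.637, 0.0]
contact_force: [-0.6, -0.5, -1.0]
opening: -0.0003
grip_force: 0.0
14.5167 [ -42.6 -404.9  173.8] [-0.8 -0.2 -1. ]
blk ((8.612455368041992, -16.80339813232422), (88.40415954589844, 56.708656311035156), 89.9410171508789) [[-19.1, -60.1, 37.8], [36.5, 26.4, 44.7]]
67 ymax [-44. -44. -43. -43.] [  8.8 -78.2  32. ]
```

View pics/f.png

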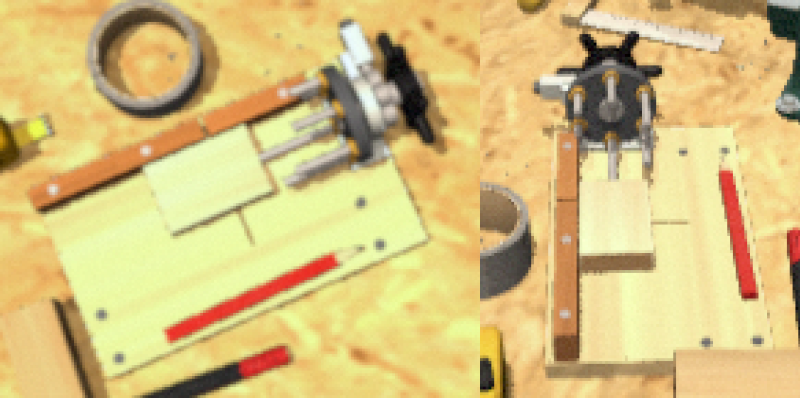

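The pictures show the block flush on the fence, with its end at the bottom rod's tip. Its measured centre is y ≈ -17 and its yaw ≈ 0°, the wheel is in its click and the other things have not moved. Handing in.

```bash
python3 -c "
from station import ctrl
print(ctrl.finish_job())"
```

```text
the job is handed in; nothing more can be done
None
```

The job is handed in at about 14.6 s: the wheel was flicked one click so the longest rod is lowest, and the block was pushed flush to the fence and up against that rod; the last pictures showed both in place and the other things unmoved.

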